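Clamp a sample block with the knob under the station's deck

TASK

Set the aluminium sample block down flat in the bay on the clamping station's deck and let go of it; then push the paddle of the knob under the deck round, anticlockwise seen from above, until the cam holds the block squarely and snugly against the pad of the fence, and leave it clamped. Feel for the moment the clamp bites: do not push the paddle with more than about 15 N. Do not tip the block over and leave the other things on the bench where they are.

Things in the scene. Friction and masses are not known exactly. Their poses are not given: they have to be found in the camera images.
- station: Fixed beige bench instrument, yaw within 0.35 rad. Origin on the bench. In its own frame, mm: aluminium deck x -85..85, y -100..50, 10 thick, top at z 110. The cabinet below spans only y -30..130, so the deck overhangs by 70 at its -y side, with the knob under it. Console beyond the deck, y 50..130, top at z 134.
- bay (a point): Middle of the bay on the deck top (station x 0, y -33, z 110 mm). End rails, 14 mm high, have inner faces 60 mm either side along station x: the block lies lengthwise between them, 10 mm to spare at each end. Across, from the cam (-y) to the fence's pad (+y), 10 to 22 mm are to spare at the start; a block centred here clears both by at least 5 mm.
- knob: Knob on an upright shaft through the overhang, stays where left. Origin on the shaft axis at deck-top height (station x -17, y -78, z 110 mm). Under the deck a hub, radius 16 mm, with one black paddle along the knob's own +x: 12 mm thick, ends 90 mm from the axis, 38 to 16 mm below the origin; its outer part sticks out past the deck edge, open to fingertips from above.
- paddle (a point): Point on the paddle's centre line 74 mm from the shaft, at mid height (27 mm below the knob's origin). It starts at -130 to -116 degrees round the shaft (0 = station +x, 90 = station +y) and turns anticlockwise seen from above, to -41 at most. Moving it here takes 3 to 6 N sideways (0.3 N m friction) all along; when the cam bites the push rises steeply (some 10 N within 8 mm); 8 to 11 N clamps snugly.
- cam (a point): Centre of the steel cam disc on top of the deck, at its underside (1 mm above the deck): radius 20 mm, 20 mm high, fixed to the knob's shaft, 18 mm off the axis along the knob's own +y. Turning the paddle brings it towards the fence; it bites on the block with the paddle somewhere between about -88 and -50 degrees, depending on the pad.
- fence: Steel bar 116 (x) x 10 (y) x 18 (z) mm fixed on the deck, along station x. Origin: centre of its underside, at station x 0, y 27, z 110 mm. It carries on its -y side an aluminium pad of the same size, against which the block is clamped; the pad is rigid but is set forward by screws differently each time and its pose is not given: its face is 19 to 27 mm from the fence's origin towards -y.
- block: Loose aluminium block with dark wells, 100 (x) x 56 (y) x 26 (z) mm, 0.3 to 0.5 kg. Origin: centre of its underside. On top, in the middle, a rib to grip: 60 (x) x 12 (y) mm, 26 to 56 mm above the origin. Starts on the bench, its x within 0.6 rad of world x; either way round fits the bay.
- strip_holder: Bystander: white holder 100 x 45 x 14 mm lying on the station's console. Origin under its centre.
- bottle: Bystander: white bottle, 52 mm diameter, 110 mm high. Origin under its centre.
- jar: Bystander: glass jar, 60 mm diameter, 70 mm high. Origin under its centre.
- tube_rack: Bystander: white tube rack 70 x 160 x 56 mm. Origin under its centre.
- beaker: Bystander: glass beaker, 70 mm diameter, 85 mm high. Origin under its centre.
- mouse: Bystander: round black computer mouse, 62 mm across, 32 mm high, on a mat. Origin under its centre.
- marker: Bystander: lab marker 140 x 16 x 14 mm lying down. Origin under its centre.
Things that resemble listed ones, but are neither listed nor needed, are in the scene too. What is shaped like the block but purple is not meant.

How it is judged (in metres and radians):
On the way, in this order (a step that is already met when the one before it is completed fails the run):
1. the block rests flat in the bay between the end rails, let go of, with the cam not yet pressing on it (x of block in the frame of station between -0.012 and 0.012 m and z of block in the frame of station between 0.106 and 0.113 m and angle between block's own z axis and vertical below 0.05 rad and y of block in the frame of station between -0.05 and -0.016 m and contact force between each of the fingers, the arm and block below 0.1 N and contact force between knob and block below 1 N), for 0.2 s.
2. the cam presses the block against the fence with more than 5 N (contact force between knob and block above 5 N and angle between the x axis of block and the x axis of station, either way round below 0.05 rad and z of block in the frame of station between 0.106 and 0.113 m and angle between block's own z axis and vertical below 0.05 rad and contact force between block and fence above 5 N), for 0.2 s.
At the end, for the whole second after the job is handed in: Block flat on the deck, within 12 mm of the middle between the end rails, square to the fence within 0.05 rad pressed by the cam and against the fence's pad with over 5 N each, at rest; the robot touches neither block nor knob (all of step 2 and x of block in the frame of station between -0.012 and 0.012 m and contact force between each of the fingers, the arm and block below 0.1 N and contact force between each of the fingers, the arm and knob below 0.1 N and linear speed of block below 0.01 m/s).
It fails at once if the knob is pushed with more than 20 N (contact force between any of the fingers, the arm and knob above 20 N).
It fails at once if the block is tipped by more than 0.5 rad (angle between block's own z axis and vertical above 0.5 rad).
It fails at once if a bystander is moved by more than 20 mm (distance of any of strip_holder, bottle, jar, tube_rack, beaker, mouse, marker from where it was at the start of the episode above 0.02 m).
It also fails if it takes over 72 s, if anything falls off the work surface, if the arm or the gripper's body presses on something with over 40 N, if the wrist force passes 120 N, or if a joint passes its speed limit or range.

ROBOT

A 6-joint arm with a two-finger parallel gripper is mounted at the origin on the work surface. World frame = base frame: x ahead of the robot, y to its left, z up, the work surface at z = 0. Lengths are in m, angles in degrees, forces in N, time in s.
With the tool pointing down it reaches from about 0.15 to 0.775 m from the base axis. Payload 6.1 kg.
Tool frame: the origin (TCP) lies at the centre of the arm's flange, where the gripper is bolted on; the fingertips stand 173 mm ahead of it and the grasp point (between the pads) lies 155 mm ahead of it; z points along the fingers, x is the direction in which the jaws open and shut, and the axes are right-handed (so a half turn about z gives the same grasp; the last joint's range is limited). The gripper opens to 85 mm and grips with 20 to 120 N. Pads are 22 mm wide; open, the fingers measure 114 mm over their backs; the gripper's body (76 mm by 85 mm) begins 54 mm behind the grasp point. The pads swing forward as they close: fully open they stand 13 mm farther back than shut.
Start: joints at [65.489, 7.208, -2.269, 80.523, 0, 90], TCP at [0.218, 0.478, 0.405] pointing down, gripper open.
Joint ranges: [-155.77, 155.77], [-54.66, 111.73], [-72.52, 77.12], [-102.08, 115.82], [-83.92, 84.16], [-180, 180]. Speed limits (degrees/s): [136.94, 136.94, 172.46, 180, 180, 180].

INTERFACE

Orientations are given as a 3x3 rotation matrix whose columns are the frame's x, y, z axes.
In Python, from station import manip, claw, eyes, ticket gives the robot as it stands. The module is installed in compiled form; this text tells all that it offers. Calls block until the motion is done:
- manip.move_to(position, orientation): joint-space move of the TCP to a pose.
- manip.move_linear(position, attitude=None, vel=0.15): straight line of the TCP; attitude=None keeps the orientation; vel is the mean speed in m/s.
- manip.movej(angles): joint-space move.
- claw.command_gripper(opening): finger opening in m; the grip force is fixed at half the most; returns when the fingers have stopped.
- manip.hold(seconds).
- manip.ik(position, orientation): joint angles nearest the present ones, or None.
- manip.sense(): the state.
- eyes.grab_frame(name): name is "scene" or "side" or "wrist"; returns a dict with "pixels" (480x640x3 uint8, blue, green, red), "intrinsics" (3x3 intrinsics, pixels), "k1" (the pictures are not rectified: a ray, as slopes to the right and down, at radius r is drawn at 1 + k1 r^2 times it, then the intrinsics apply), "R" (3x3) and "t" (3): a world point X has camera coordinates R X + t. Camera axes: x right, y down, z forward; pixel columns grow to the right and rows downward; lengths in m; the calibration is good to about 2 mm. A picture is of the moment at which its call begins. There is no depth.
A pose or a line that the arm cannot do raises manip.IKError and nothing moves.
- ticket.close_job(): hands the job in, once; it reports no verdict.
Trained networks look in the newest picture that a camera, given by its name, has taken for a name from the list of things; names that differ only in an ending like _2 or _b are one class to them, and where a whole thing is asked for, a point or a joint stands for the part that bears it (a point fixed in the world has none). Each returns a list of dicts, best first, with "confidence" (0 to 1); they miss things now and then, are a little off and sometimes report something else, mostly with a low value. They report only what shows in the picture. A call takes as long as a camera call. They do not tell look-alikes from the thing itself.
- eyes.find_in(camera, target): "box" ([left, top, width, height] in pixels, round what is visible of it).
- eyes.regions_of(camera, target): "mask" (480x640 bool, what is visible of it) and "box" ([left, top, width, height] in pixels, round what is visible of it).
- eyes.spot_point(camera, target): "position" ([row, column] in pixels: a listed point, or the origin of a listed thing).
The state is a dict: "t": time; "qpos": joint angles; "joint_velocities": joint speeds; "joint_torque": joint torques, N m; "tcp_pos": TCP position; "orientation": TCP orientation; "contact_force": force on the tool from outside, world axes, zero at the start; "ft_torque": the same for the moment, N m; "finger_gap": finger opening in m.
Only numpy, scipy, OpenCV 4.12 (cv2) and the standard library are available. Lean on these libraries where they do the work, as an engineer would, in place of code of your own. Each camera call takes 0.05 s, during which the arm holds its last target. There are 200 camera calls.

## Working session

There is one attempt and no reset: what is moved stays moved. The work goes in short steps, each a Python script; the robot and the scene stay as the last script left them, time stands still between calls to the robot, and variables do not carry over. Pictures are saved under pics/ and viewed, about 8 in all and at most 12, crops included, and the job is handed in when it is done.

```bash
mkdir -p pics; ls; cat > h.py <<'E'
import numpy as np, cv2
from station import manip, claw, eyes, ticket
def grab(name, fn=None):
    f=eyes.grab_frame(name)
    if fn: cv2.imwrite('pics/'+fn,f['pixels'])
    return f
def ray(f,row,col):
    K=np.array(f['intrinsics']);k=f['k1']
    d=np.array([(col-K[0,2])/K[0,0],(row-K[1,2])/K[1,1]]);u=d.copy()
    for _ in range(30): u=d/(1+k*(u@u))
    R=np.array(f['R']);t=np.array(f['t'])
    c=-R.T@t; v=R.T@np.array([u[0],u[1],1]); return c,v/np.linalg.norm(v)
def onz(f,row,col,z):
    c,v=ray(f,row,col); return c+v*(z-c[2])/v[2]
def proj(f,X):
    K=np.array(f['intrinsics']);p=np.atleast_2d(X)@np.array(f['R']).T+np.array(f['t'])
    u=p[:,:2]/p[:,2:]; u=u*(1+f['k1']*(u**2).sum(1))[:,None]
    return np.c_[u[:,1]*K[1,1]+K[1,2],u[:,0]*K[0,0]+K[0,2]]  # row,col
def down(yaw): # jaw x axis along yaw (rad), tool z down
    c,s=np.cos(yaw),np.sin(yaw); return np.array([[c,s,0],[s,-c,0],[0,0,-1.]])
E
python3 - <<'E'
from h import *
np.set_printoptions(precision=3,suppress=True)
a={}
for n in ['scene','side','wrist']:
    f=grab(n,n+'0.png'); a[n]=f
    c,_=ray(f,240,320); print(n,'cam',c,f['R'][2])
    for th in ['block','station','bay','knob','paddle','cam','fence']:
        for r in eyes.spot_point(n,th)[:3]: print(n,th,round(r['confidence'],2),np.round(r['position'],1))
cv2.imwrite('pics/both.png',cv2.resize(np.vstack([a['scene']['pixels'][:, :],a['side']['pixels']]),None,fx=.625,fy=.625))
E
```

```text
pics
scene cam [ 1.005 -0.544  0.942] [-0.384  0.508 -0.771]
scene block 0.9 [285.  220.5]
scene block 0.65 [239.6 222.9]
scene block 0.63 [319.9 183.3]
scene bay 0.76 [229.3 320.5]
scene knob 0.88 [235.8 298.9]
scene paddle 0.67 [247.5 268.5]
scene cam 0.57 [239.7 298.5]
scene fence 0.64 [216.6 334.3]
side cam [0.472 0.762 0.934] [ 0.098 -0.66  -0.745]
side block 0.86 [152.8 378. ]
side block 0.76 [179.5 378.3]
side block 0.71 [207.6 379.5]
side station 0.69 [273.7 314.9]
side bay 0.56 [233.1 317.2]
side bay 0.48 [427.7 374.2]
side knob 0.88 [223.  329.5]
side paddle 0.79 [217.3 351.8]
side paddle 0.65 [430.1 372.9]
side paddle 0.21 [218.7 322.7]
side cam 0.68 [223.6 330.6]
side fence 0.79 [253.4 312.1]
wrist cam [0.157 0.506 0.373] [ 0.241 -0.11  -0.964]
```

View pics/scene0.png

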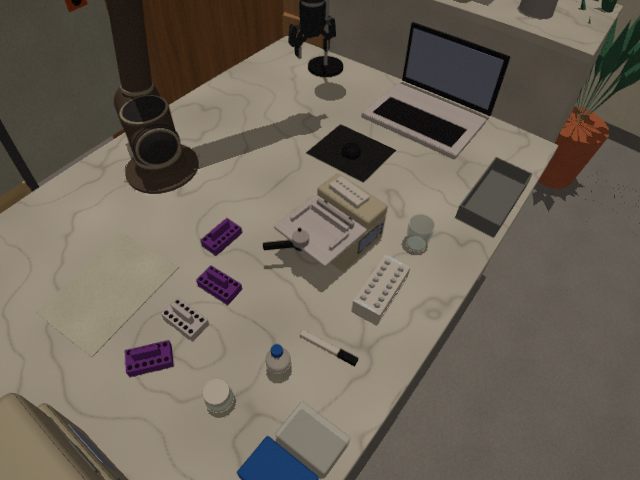

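View pics/side0.png

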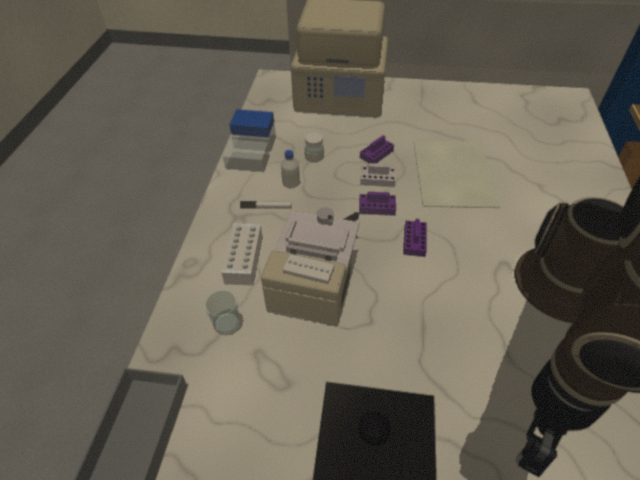

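The scene view shows block-shaped things at (col,row) (221,236) purple, (219,284) purple, (185,319) silver and (149,357) purple. I choose the silver one, which appears at (378,175) in the side view. The station deck is around (320,230) in the scene view, with its paddle at (275,245). Next come rough positions and a close look with the wrist camera.

```bash
python3 - <<'E'
from h import *
np.set_printoptions(precision=3,suppress=True)
F={n:grab(n) for n in ['scene','side','wrist']}
s=F['scene'];d=F['side']
print('block',onz(s,319,185,.03),onz(d,175,378,.03))
for nm,a,b,z in [('bay',(229.3,320.5),(233.1,317.2),.11),('knob',(235.8,298.9),(223,329.5),.11),('cam',(239.7,298.5),(223.6,330.6),.111),('paddle',(247.5,268.5),(217.3,351.8),.083),('fence',(216.6,334.3),(253.4,312.1),.11)]:
    print(nm,onz(s,*a,z),onz(d,*b,z))
st=manip.sense(); R=np.array(st['orientation']); p=np.array(st['tcp_pos']); w=F['wrist']
c,_=ray(w,240,320); print('cam in tool',R.T@(c-p),'axis in tool',R.T@np.array(w['R'])[2],np.array(w['R'])@R, w['intrinsics'])
E
```

```text
block [ 0.472 -0.322  0.03 ] [ 0.462 -0.306  0.03 ]
bay [0.594 0.025 0.11 ] [0.591 0.013 0.11 ]
knob [ 0.566 -0.023  0.11 ] [ 0.567 -0.023  0.11 ]
cam [ 0.573 -0.033  0.111] [ 0.564 -0.02   0.111]
paddle [ 0.517 -0.078  0.083] [ 0.517 -0.075  0.083]
fence [0.596 0.078 0.11 ] [0.594 0.076 0.11 ]
cam in tool [ 0.001 -0.067  0.031] axis in tool [0.    0.265 0.964] [[ 1.    -0.    -0.   ]
 [ 0.     0.964 -0.265]
 [ 0.     0.265  0.964]] [[362.705   0.    321.207]
 [  0.    362.705 232.598]
 [  0.      0.      1.   ]]
```

```bash
cat >> h.py <<'E'
def go(p,yaw,lin=False,vel=.15):
    q0=np.array(manip.sense()['qpos']); best=None
    for k in (0,np.pi):
        q=manip.ik(p,down(yaw+k))
        if q is not None and (best is None or np.abs(np.array(q)-q0).max()<best[0]): best=(np.abs(np.array(q)-q0).max(),yaw+k)
    print('go',np.round(p,3),round(np.degrees(best[1]),1),'dq',round(best[0]))
    (manip.move_linear(p,down(best[1]),vel) if lin else manip.move_to(p,down(best[1])))
E
python3 - <<'E'
from h import *
np.set_printoptions(precision=3,suppress=True)
go([.585,.0,.43],np.radians(83)); f=grab('wrist','w_st.png')
for th in ['station','bay','knob','paddle','cam','fence','strip_holder']:
    for r in eyes.spot_point('wrist',th)[:2]: print(th,round(r['confidence'],2),np.round(r['position'],1),onz(f,*r['position'],{'paddle':.083,'station':0,'strip_holder':.134}.get(th,.11)))
go([.468,-.312,.34],np.radians(90)); f=grab('wrist','w_bl.png')
for r in eyes.spot_point('wrist','block')[:3]: print(round(r['confidence'],2),np.round(r['position'],1),onz(f,*r['position'],.0))
print(manip.sense()['t'],manip.sense()['qpos'])
E
```

```text
go [0.585 0.    0.43 ] 83.0 dq 83
station 0.74 [196.8 369.6] [0.593 0.055 0.   ]
knob 0.77 [198.2 293.5] [ 0.566 -0.019  0.11 ]
paddle 0.87 [139.  226.2] [ 0.513 -0.071  0.083]
cam 0.75 [214.3 278.2] [ 0.578 -0.033  0.11 ]
fence 0.82 [214.9 419.2] [0.592 0.081 0.11 ]
fence 0.17 [318.7 511.6] [0.698 0.16  0.11 ]
strip_holder 0.79 [206.8 515.2] [0.588 0.148 0.134]
strip_holder 0.66 [214.2 421.3] [0.586 0.077 0.134]
go [ 0.468 -0.312  0.34 ] 90.0 dq 41
0.96 [205.7 316.6] [ 0.463 -0.315  0.   ]
0.79 [216.6 183.4] [ 0.472 -0.432  0.   ]
0.74 [ 74.4 592.8] [ 0.352 -0.089  0.   ]
5.3083 [-33.58   11.641  -5.039  73.273   0.013 -33.671]
```

View pics/w_st.png

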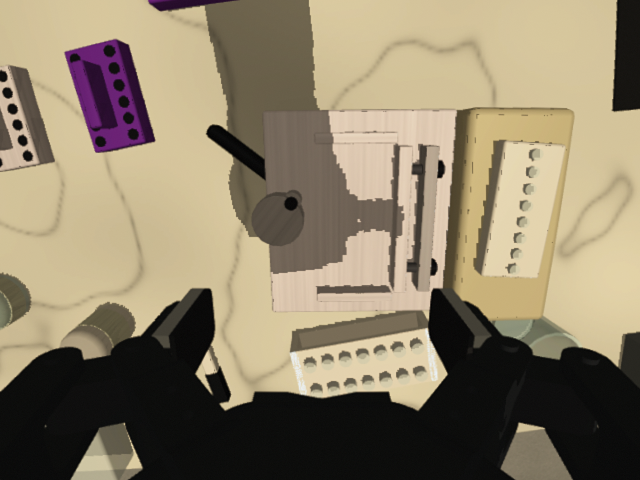

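View pics/w_bl.png

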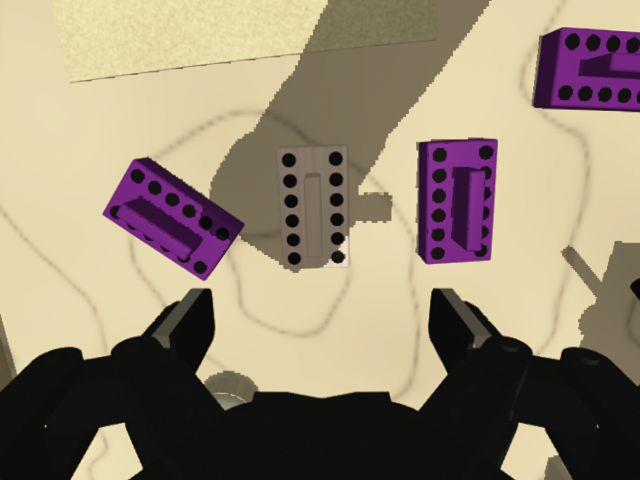

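The wrist view over the station shows the deck corners near (264,111), (456,110), (273,311) and (444,310). The rails are at rows ~138 and ~295, the pad face is at col ~397, and the paddle tip is at (213,130). The second view shows the aluminium block alone between two purple ones, with its well columns from (289,159) to (294,258) and (335,158) to (338,257). The choice is confirmed.

```bash
python3 - <<'E'
from h import *
np.set_printoptions(precision=4,suppress=True)
from scipy.optimize import least_squares
f=grab('wrist')
W=[(159,289),(158,335),(258,294),(257,338)]
P=np.array([onz(f,*w,.026) for w in W]); print(P)
print('centre',P.mean(0),'yaw',[np.degrees(np.arctan2(*(P[i]-P[j])[[1,0]])) for i,j in ((2,0),(3,1))])
ribs=[onz(f,*w,.056)[:2] for w in [(174,305),(174,321),(258,305),(258,321)]]; print('rib',np.mean(ribs,0),ribs)
# station view camera pose: use tool-fixed camera, commanded pose
R0=np.array(manip.sense()['orientation']);p0=np.array(manip.sense()['tcp_pos'])
Rc=np.array(f['R']); c0=-Rc.T@np.array(f['t'])
off=R0.T@(c0-p0); Rct=Rc@R0
R1=down(np.radians(83)); c1=np.array([.585,0,.43])+R1@off
g=dict(f); g['R']=Rct@R1.T; g['t']=-g['R']@c1
C={(-85,-100):(111,264),(85,-100):(311,273),(-85,50):(109,456),(85,50):(310,444)}
for k,v in C.items(): print(k,onz(g,*v,.11))
X=np.array(list(C),float)/1e3; Y=np.array([onz(g,*v,.11)[:2] for v in C.values()])
fun=lambda q:(X@np.array([[np.cos(q[2]),np.sin(q[2])],[-np.sin(q[2]),np.cos(q[2])]])+q[:2]-Y).ravel()
s=least_squares(fun,[.6,.05,0]);print('station',s.x,np.degrees(s.x[2]),s.fun)
inv=lambda p:(p[:2]-s.x[:2])@np.array([[np.cos(s.x[2]),-np.sin(s.x[2])],[np.sin(s.x[2]),np.cos(s.x[2])]])
for n,v,z in [('knob',(198.2,293.5),.11),('shaft top?',(204,291),.131),('fence',(214.9,419.2),.11),('paddle',(139,226.2),.083),('tip',(130,213),.094),('railT in',(143,355),.124),('railB in',(289,355),.124),('pad face a',(147,397),.128),('pad face b',(291,393),.128),('cabinet-corner',(109,574),.134),('cabinet-corner2',(317,549),.134)]: print(n,inv(onz(g,*v,z))*1e3)
E
```

```text
[[ 0.4214 -0.3356  0.026 ]
 [ 0.4206 -0.3002  0.026 ]
 [ 0.5018 -0.3331  0.026 ]
 [ 0.5009 -0.2968  0.026 ]]
centre [ 0.4611 -0.3164  0.026 ] yaw [np.float64(1.7381094532953192), np.float64(2.445983599556664)]
rib [ 0.4604 -0.3166] [array([ 0.4296, -0.3221]), array([ 0.4295, -0.311 ]), array([ 0.4912, -0.3227]), array([ 0.4912, -0.3108])]
(-85, -100) [ 0.497  -0.0325  0.11  ]
(85, -100) [ 0.6634 -0.0519  0.11  ]
(-85, 50) [0.5128 0.1131 0.11  ]
(85, 50) [0.6812 0.0982 0.11  ]
station [ 0.5913  0.0566 -0.1069] -6.12303889192266 [-0.0009 -0.0012  0.0017 -0.     -0.0007  0.0022 -0.0001 -0.001 ]
knob [-16.7277 -78.4804]
shaft top? [-16.0191 -78.837 ]
fence [-1.4686 23.7583]
paddle [ -63.8039 -136.0631]
tip [ -71.2991 -143.5321]
railT in [-59.7192 -30.5801]
railB in [ 56.9905 -29.4893]
pad face a [-56.6223  -0.2008]
pad face b [57.495   1.0815]
cabinet-corner [-82.9359 125.0897]
cabinet-corner2 [ 81.1917 131.3493]
```

```bash
python3 - <<'E'
import cv2
a=cv2.imread('pics/w_st.png')[100:330,200:460]
cv2.imwrite('pics/crop.png',cv2.resize(a,None,fx=2.6,fy=2.6,interpolation=cv2.INTER_CUBIC))
E
```

```text
(no output)
```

View pics/crop.png

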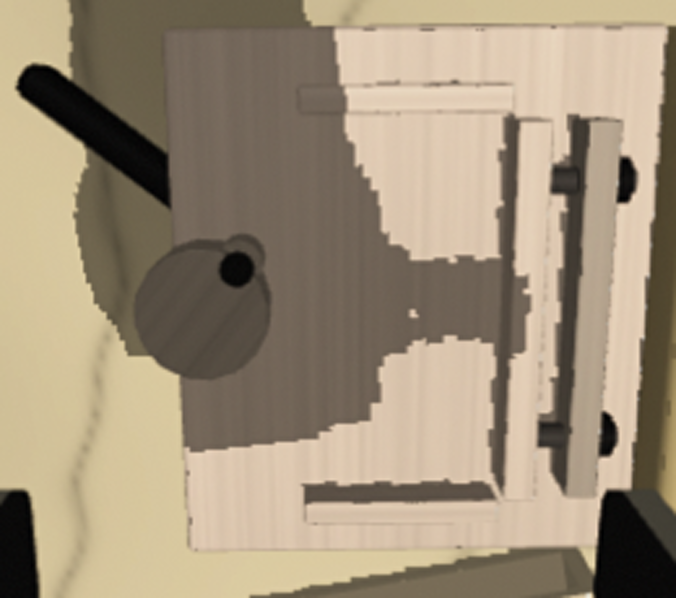

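The pad face lies at about station y +2, in its range. The rail inner faces come out at about ±60, the knob at (-17,-78) and the paddle at -129° with r = 74, so the station fit (yaw -6.1°) holds. The block centre from wells and rib agrees to 1 mm. Now pick and place.

```bash
cat >> h.py <<'E'
SX=np.array([.5913,.0566]); SY=-.1069
def st2w(x,y):  # station mm -> world xy m
    c,s=np.cos(SY),np.sin(SY); return SX+np.array([[c,-s],[s,c]])@np.array([x,y])/1e3
def w2st(p):
    c,s=np.cos(SY),np.sin(SY); return np.array([[c,s],[-s,c]])@(np.array(p)[:2]-SX)*1e3
def force(): return np.array(manip.sense()['contact_force'])
E
python3 - <<'E'
from h import *
np.set_printoptions(precision=3,suppress=True)
b=np.array([.4608,-.3165]); yb=np.radians(92.1)
claw.command_gripper(.05)
go([*b,.26],yb); print('F0',force())
go([*b,.206],yb,True,.08); print('F',force())
claw.command_gripper(.0); s=manip.sense(); print('gap',s['finger_gap'],force())
go([*b,.255],yb,True,.1); print('lift',force(),manip.sense()['finger_gap'])
go([*b,.40],yb,True,.25); 
p=st2w(0,-33); print('bay',p)
go([*p,.40],SY+np.pi/2); print(force(),manip.sense()['t'])
f=grab('wrist','w_hold.png'); grab('side','s_hold.png')
E
```

```text
go [ 0.461 -0.316  0.26 ] 92.1 dq 10
F0 [ 0.225 -0.009  0.37 ]
go [ 0.461 -0.316  0.206] 92.1 dq 7
F [ 0.722 -0.641  0.117]
gap 0.01068748499954831 [-0.689 -2.132  2.855]
go [ 0.461 -0.316  0.255] 92.1 dq 6
lift [ 0.576  0.169 -4.21 ] 0.010392359857038683
go [ 0.461 -0.316  0.4  ] 92.1 dq 18
bay [0.588 0.024]
go [0.588 0.024 0.4  ] 83.9 dq 45
[-0.772  0.633 -2.533] 10.2083
```

View pics/w_hold.png

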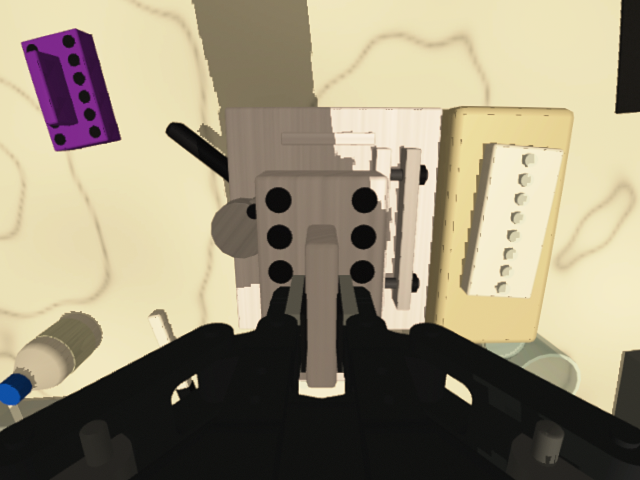

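The held block (cols 257–387) hangs square to the deck edges and lies between cam and pad. The bottle is at lower left, (40,360), away from the work. Now I lower it until it touches.

```bash
python3 - <<'E'
from h import *
np.set_printoptions(precision=3,suppress=True)
p=st2w(0,-33); yb=SY+np.pi/2
go([*p,.335],yb,True,.15); go([*p,.3195],yb,True,.05); manip.hold(.2); F0=force(); print('F0',F0)
z=.3195
while z>.311:
    z-=.001; manip.move_linear([*p,z],vel=.02); F=force()-F0; print(round(z,4),F)
    if F[2]>3 : break
claw.command_gripper(.045); manip.hold(.2); print(force(),manip.sense()['finger_gap'])
manip.move_linear([*p,.40],vel=.2)
print(manip.sense()['t'])
f=grab('wrist','w_placed.png')
for th in ['block','knob','paddle','cam']:
    for r in eyes.spot_point('wrist',th)[:1]:
        print(th,round(r['confidence'],2),np.round(r['position'],1),w2st(onz(f,*r['position'],{'paddle':.083}.get(th,.11))))
s=grab('scene')
for th in ['bottle','jar','tube_rack','beaker','marker','block']:
    for r in eyes.spot_point('scene',th)[:2]: print(th,round(r['confidence'],2),onz(s,*r['position'],0))
E
```

```text
go [0.588 0.024 0.335] 83.9 dq 8
go [0.588 0.024 0.32 ] 83.9 dq 2
F0 [-0.277  0.744 -3.921]
0.3185 [ 0.099 -1.175  0.538]
0.3175 [ 0.395 -0.026  0.155]
0.3165 [-0.448 -0.73   0.903]
0.3155 [-2.16  -1.313  9.268]
[ 0.086 -0.36  -0.699] 0.04539349655614157
13.75
block 0.81 [230.6 321.6] [  2.469 -32.183]
knob 0.96 [204.9 257.2] [-16.787 -78.823]
paddle 0.85 [138.5 188. ] [ -63.516 -134.816]
cam 0.67 [222.8 242.1] [ -3.446 -90.555]
bottle 0.87 [ 0.71  -0.278  0.   ]
jar 0.73 [ 0.657 -0.403  0.   ]
tube_rack 0.77 [0.768 0.033 0.   ]
tube_rack 0.34 [0.578 0.055 0.   ]
beaker 0.93 [0.775 0.218 0.   ]
marker 0.73 [ 0.763 -0.168  0.   ]
block 0.87 [0.537 0.093 0.   ]
block 0.82 [ 0.355 -0.079  0.   ]
```

View pics/w_placed.png

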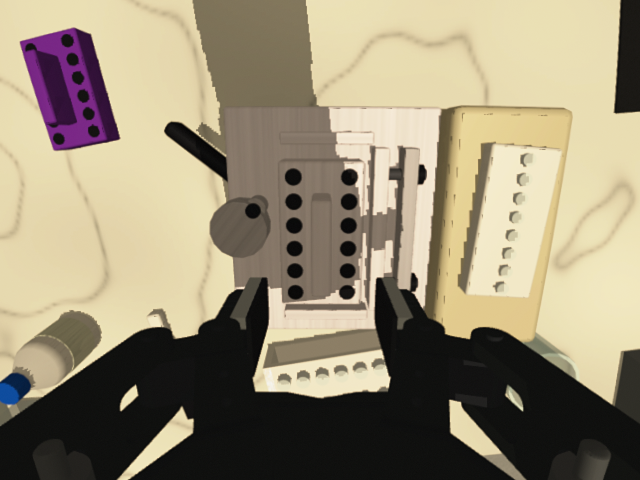

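The block lies flat between the rails (wells at cols 293–348, rows 177–292), released, with a gap to both cam and pad. The paddle reads -129°. Next is the paddle push, with closed fingers turning along with it.

```bash
cat >> h.py <<'E'
RAD=80.
def pad(th,off,z,br):  # finger pose beside the paddle; th deg (station)
    a=np.radians(th); r=np.array([np.cos(a),np.sin(a)]); t=np.array([-r[1],r[0]])
    xy=st2w(*(np.array([-17,-78])+RAD*r-off*t)); return np.array([*xy,z]),down(a+SY+br)
def tang(th):
    a=np.radians(th)+SY; return np.array([-np.sin(a),np.cos(a),0])
E
python3 - <<'E'
from h import *
np.set_printoptions(precision=3,suppress=True)
T0=-129.3
for br in (0,np.pi):
    print(br,[ (None if q is None else np.round(q[[0,3,4,5]],0)) for q in (np.array(manip.ik(*pad(t,22,.248,br))) for t in (T0,-90,-45))])
qs={br:[manip.ik(*pad(t,22,.248,br)) for t in (T0,-45)] for br in (0,np.pi)}
q0=np.array(manip.sense()['qpos'])
br=min((b for b in qs if all(q is not None for q in qs[b]) and abs(qs[b][0][5]-qs[b][1][5])<120),key=lambda b:abs(qs[b][0][5]-q0[5]))
print('branch',br)
claw.command_gripper(0.)
P,R=pad(T0,22,.36,br); manip.move_to(P,R); 
manip.move_linear(pad(T0,22,.285,br)[0],vel=.12); manip.hold(.1); F0=force(); print('F0',F0)
for z in (.278,.270,.262,.254,.248):
    manip.move_linear(pad(T0,22,z,br)[0],vel=.06); F=force()-F0
    if np.linalg.norm(F)>4: print('contact',z,F); break
print(manip.sense()['tcp_pos'],F,manip.sense()['finger_gap'],manip.sense()['t'])
grab('scene','s_pad.png')
c=cv2.imread('pics/s_pad.png')[150:330,180:420]; cv2.imwrite('pics/s_padc.png',cv2.resize(c,None,fx=3,fy=3,interpolation=cv2.INTER_CUBIC))
open('br','w').write(str(br))
E
```

```text
0 [array([  -7.,   61.,    0., -141.]), array([-10.,  62.,   0., 176.]), array([ -9.,  64.,   0., 132.])]
3.141592653589793 [array([-7., 61.,  0., 39.]), array([-10.,  62.,   0.,  -4.]), array([ -9.,  64.,   0., -48.])]
branch 3.141592653589793
F0 [-0.675  0.54  -0.022]
[ 0.493 -0.06   0.248] [ 0.918 -0.963  1.159] 0.00020694626125357293 17.6833
```

View pics/s_padc.png

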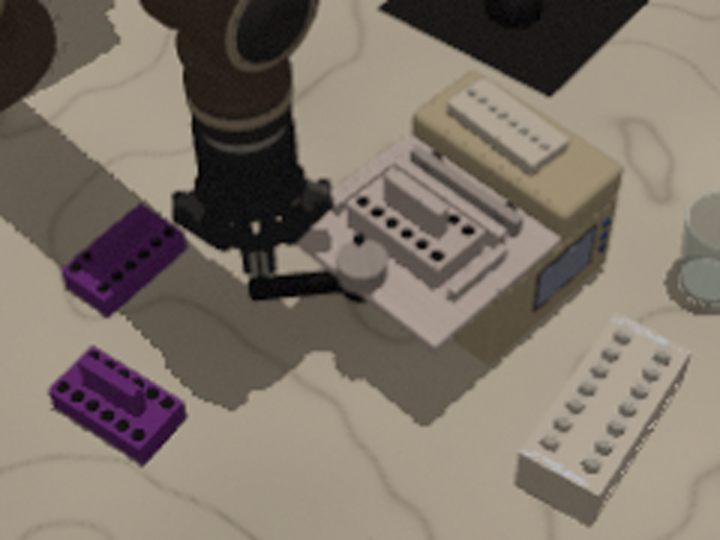

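The fingers stand just behind the paddle's outer end (crop (258,260); paddle from (255,290) to (340,283)). Now push gently, reading the force.

```bash
cat >> h.py <<'E'
def favg(n=4,dt=.02):
    a=[]
    for _ in range(n): manip.hold(dt); a.append(force())
    return np.mean(a,0)
E
python3 - <<'E'
from h import *
np.set_printoptions(precision=2,suppress=True)
br=float(open('br').read()); T0=-129.3; Z=.248
F0=favg(6)
off=22.
while off>11:
    off-=1; manip.move_linear(pad(T0,off,Z,br)[0],vel=.03); f=-(favg(3)-F0)@tang(T0)
    if f>2: break
print('contact off',off,'f',f)
th=T0; log=[]
while th<-92:
    th+=2.5; manip.move_linear(*pad(th,off,Z,br),vel=.05); F=favg(2)-F0; f=-F@tang(th); log.append((round(th,1),round(f,1)))
    if f>7.5 or np.linalg.norm(F)>10: print('stop',F); break
print(log); print(F, manip.sense()['t'])
np.save('st.npy',[th,off,*F0])
E
```

```text
contact off 15.0 f 4.039167649143176
[(-126.8, np.float64(3.7)), (-124.3, np.float64(2.9)), (-121.8, np.float64(2.6)), (-119.3, np.float64(2.5)), (-116.8, np.float64(3.2)), (-114.3, np.float64(2.4)), (-111.8, np.float64(2.8)), (-109.3, np.float64(2.1)), (-106.8, np.float64(2.3)), (-104.3, np.float64(2.8)), (-101.8, np.float64(2.8)), (-99.3, np.float64(2.3)), (-96.8, np.float64(3.5)), (-94.3, np.float64(4.5)), (-91.8, np.float64(3.4))]
[-3.54 -0.81  0.59] 24.1833
```

```bash
python3 - <<'E'
from h import *
np.set_printoptions(precision=2,suppress=True)
br=float(open('br').read()); th,off,*F0=np.load('st.npy'); Z=.248; log=[]
while th<-42:
    th+=.7; manip.move_linear(*pad(th,off,Z,br),vel=.03); F=favg(3)-F0; f=-F@tang(th); log.append(f'{th:.1f}:{f:.1f}')
    if f>8.6 or np.linalg.norm(F)>11: print('stop',F); break
    if manip.sense()['t']>50: break
print(*log); print(F,F@tang(th), manip.sense()['t'])
np.save('st.npy',[th,off,*F0])
manip.hold(.2); print(favg(5)-F0)
grab('side','s_cl.png')
E
```

```text
stop [-10.86  -2.16   4.11]
-91.1:5.2 -90.4:4.8 -89.7:4.7 -89.0:5.2 -88.3:5.1 -87.6:5.1 -86.9:4.9 -86.2:6.2 -85.5:7.0 -84.8:8.0 -84.1:7.7 -83.4:7.8 -82.7:8.0 -82.0:7.7 -81.3:7.9 -80.6:8.1 -79.9:7.5 -79.2:7.7 -78.5:8.0 -77.8:7.8 -77.1:8.6 -76.4:11.0
[-10.86  -2.16   4.11] -11.045728697804694 30.7833
[-10.39  -1.84   3.62]
```

The push rose steeply from -77° (8.6 → 11.0 N), which matches the geometry: the cam edge at y -53.8 implies a pad face at about +2.2. I stop pushing, back off, and check.

```bash
python3 - <<'E'
from h import *
np.set_printoptions(precision=2,suppress=True)
br=float(open('br').read()); th,off,*F0=np.load('st.npy'); Z=.248
manip.move_linear(pad(th,off+4,Z,br)[0],vel=.03); 
manip.move_linear(pad(th,off+14,Z,br)[0],vel=.06); manip.hold(.2); print('bias',favg(5)-F0, -(favg(5)-F0)@tang(th))
P,_=pad(th,off+14,.42,br); manip.move_linear(P,vel=.2)
go([*st2w(0,-50),.44],SY+np.pi/2); manip.hold(.2)
f=grab('wrist','w_fin.png')
for t,z in [('block',.11),('knob',.11),('paddle',.083),('cam',.111),('fence',.11)]:
    for r in eyes.spot_point('wrist',t)[:1]: print(t,round(r['confidence'],2),np.round(r['position'],1),w2st(onz(f,*r['position'],z)))
print(manip.sense()['t'])
a=f['pixels'][70:350,150:510]; cv2.imwrite('pics/finc.png',cv2.resize(a,None,fx=2.1,fy=2.1,interpolation=cv2.INTER_CUBIC))
E
```

```text
bias [-0.05  0.06 -0.14] 0.3215879199477574
go [0.59 0.01 0.44] 83.9 dq 25
block 0.96 [ 97.7 123.9] [ -96.08 -206.36]
knob 0.6 [197.8 286.6] [-15.49 -79.35]
paddle 0.76 [207.6 214.3] [  -1.92 -148.58]
cam 0.6 [214.5 293.1] [ -1.5  -74.15]
fence 0.91 [216.5 412.5] [ 0.49 26.56]
34.1333
```

View pics/finc.png

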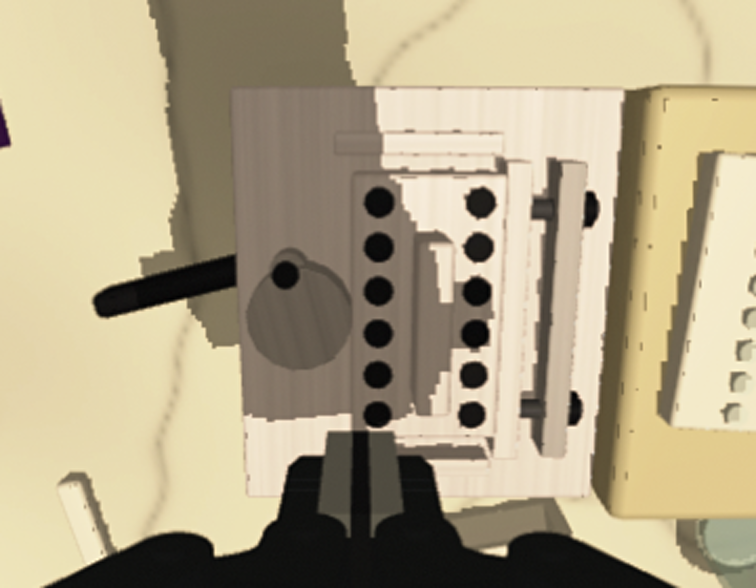

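The crop shows the cam's disc touching the block's near side at (352,315) and the block's far side flush with the pad (x≈505). The paddle is at about -78°. One numeric check of the block pose.

```bash
python3 - <<'E'
from h import *
np.set_printoptions(precision=2,suppress=True)
f=grab('wrist')
px=lambda x,y:(70+y/2.1,150+x/2.1)
W=np.array([w2st(onz(f,*px(*c),.136)) for c in [(378,202),(481,202),(377,414),(472,414)]])
print(W,'centre',W.mean(0),'yaw deg',[np.degrees(np.arctan2(W[j,1]-W[i,1],W[j,0]-W[i,0])) for i,j in((0,2),(1,3))])
P=np.array([w2st(onz(f,*px(*c),.128)) for c in [(508,162),(497,455)]]); F=np.array([w2st(onz(f,*px(*c),.128)) for c in [(563,162),(543,455)]]);print('pad',P,'fence',F)
print(manip.sense()['t'])
E
```

```text
[[-43.17 -43.4 ]
 [-43.22  -6.86]
 [ 36.77 -43.3 ]
 [ 36.82  -7.  ]] centre [ -3.2  -25.14] yaw deg [np.float64(0.06879156964817949), np.float64(-0.09918008193908984)]
pad [[-56.85   3.62]
 [ 57.36   4.99]] fence [[-56.95  23.57]
 [ 57.43  23.48]]
34.1833
```

The block is square (yaw 0.1°), at x -3 and y -25, and flush with the pad. The 8 N plateau before the final rise was odd, and time remains (34 s used), so I'll touch the paddle again gently. If it meets the same force at the same place and stiffens at once, the bite is real.

```bash
python3 - <<'E'
from h import *
np.set_printoptions(precision=2,suppress=True)
br=float(open('br').read()); th0,off,*_=np.load('st.npy'); Z=.248
manip.move_to(*pad(th0,off+14,.34,br)); manip.move_linear(pad(th0,off+14,Z,br)[0],vel=.12); manip.hold(.2); F0=favg(6)
manip.move_linear(pad(th0,off+5,Z,br)[0],vel=.05)
d=5.
while d>-2:
    d-=.5 if d<3.1 else 1; manip.move_linear(pad(th0,off+d,Z,br)[0],vel=.02); F=favg(3)-F0; f=-F@tang(th0); print(f'{d:.1f}:{f:.1f}',end=' ')
    if f>10.8: break
print(F)
manip.move_linear(pad(th0,off+6,Z,br)[0],vel=.03); manip.move_linear(pad(th0,off+16,Z,br)[0],vel=.06)
manip.move_linear(pad(th0,off+16,.40,br)[0],vel=.2)
go([*st2w(0,-60),.44],SY+np.pi/2); manip.hold(.2)
f=grab('wrist','w_fin2.png')
for t,z in [('block',.11),('knob',.11),('paddle',.083),('cam',.111)]:
    for r in eyes.spot_point('wrist',t)[:2]: print(t,round(r['confidence'],2),np.round(r['position'],1),w2st(onz(f,*r['position'],z)))
print(manip.sense()['t'])
E
```

```text
4.0:0.5 3.0:-0.2 2.5:-0.2 2.0:0.2 1.5:3.3 1.0:5.6 0.5:6.5 0.0:8.4 -0.5:9.2 -1.0:10.1 -1.5:11.9 [-11.8   -1.57   6.7 ]
go [ 0.58 -0.    0.44] 83.9 dq 24
block 0.58 [216.1 364.6] [ -0.2  -24.01]
knob 0.72 [193.6 299.4] [-19.31 -78.57]
paddle 0.97 [211.5 223.4] [   1.41 -150.29]
cam 0.68 [214.8 304.1] [ -1.57 -74.86]
42.3
```

The push rose from 0 to 11.9 N within 3.5 mm and the paddle hardly moved, so the clamp has bitten. I'm handing in.

```bash
python3 -c "
from h import *
ticket.close_job()"
```

```text
the job is handed in; nothing more can be done
```

I set the aluminium block flat in the bay, let go of it, and pushed the paddle from about -129° to about -76°. It is clamped against the fence's pad and I have handed the job in, at about 42 s on the robot's clock. There is no direct reading of the cam and fence forces, so the clamping force itself is inferred from the push.

**Block pose:** after the first push, the camera showed it square to within about 0.1° and against the pad, at station x about -3 mm and y about -25 mm. After the second push I checked only the network's points: they put the block at x about 0, y -24 mm, with the cam unmoved.

**Push force:** after a plateau near 8 N, the push rose sharply to 11 N at -76°. I backed off and pushed again; it went from about 0 to 11.9 N within 3.5 mm, so the clamp had bitten. The highest averaged reading was 11.9 N at 80 mm from the shaft, about 12.9 N at the paddle point. That is above the 8–11 N "snug" range but under 15 N.

**What did not fit:**
- I never fully explained the 8 N plateau between -85° and -77°. It was probably the block squaring itself on the pad.
- The pad-face position read from picture edges (3.6 to 5 mm) differed by 1–2 mm from what the block and cam positions imply (2 to 3 mm).

I did not measure the bystanders again at the end. The arm stayed clear of them and felt no unexpected contact.

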